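# Tip a glove carton over and load it in its holder

## Robot

A 7-joint arm with a two-finger parallel gripper is mounted at the origin on the work surface. World frame = base frame: x ahead of the robot, y to its left, z up, the work surface at z = 0. Lengths are in m, angles in rad, forces in N, time in s.
With the tool pointing down it reaches from about 0.425 to 0.95 m from the base axis. Payload 4.7 kg.
Tool frame: the origin (TCP) lies at the very end of the fingers, on their centre line; the grasp point (between the pads) lies 19 mm behind it; z points along the fingers, y is the line along which they close (so a half turn about z gives the same grasp; the last joint's range is limited). The gripper opens to 85 mm and grips with 20 to 120 N. Pads are 22 mm wide; open, the fingers measure 114 mm over their backs; the gripper's body (76 mm by 85 mm) begins 54 mm behind the grasp point. The pads swing forward as they close: fully open they stand 13 mm farther back than shut.
Start: joints at [-1.186, 0.469, -0.049, 1.532, 0.024, 1.141, -0.082], TCP at [0.271, 0.618, 0.231] pointing down, gripper open.
Joint ranges: [-2.59, 2.59], [-0.33, 1.99], [-1.39, 1.29], [0.1, 2.45], [-1.04, 4.18], [0.21, 1.99], [-2.66, 2.66]. Speed limits (rad/s): [2.57, 2.57, 3.14, 3.14, 3.14, 3.14, 3.14].

## Interface

Orientations are given as a rotation vector (axis times angle).
In Python, from bench import env gives the robot as it stands.
- The arm moves only by the tool jog_arm, never from a script. Its argument "plan" is a list of rows, each an object of numbers: "grip": the opening, from 0 (shut) to 1 (fully open); "dx", "dy", "dz": the shift along the world's x, y, z in m; "ax", "ay", "az": the turn, a rotation vector about the world's x, y, z in degrees. In form: [{"grip": .., "dx": .., "dy": .., "dz": .., "ax": .., "ay": .., "az": ..}, ...]. A call has exactly 10 rows; each row shifts and turns the commanded pose from where the row before left it; what a row does not reach is not made up. A row lasts 1/10 s, in which the tool goes at most 50 mm and 8.59 degrees, less where a joint would pass 70% of its speed; a pose out of reach is approached as far as the arm can. A call with a gripper value outside its range is refused whole. The fingers move at their own pace and stop on an object; "force" is the grip in N (left out, the last holds). Time passes only in rows, so rows that do not move let the fingers close, or fill a call up. It gives the time, the measured TCP pose, the force, the opening and the grip force at its end, in the units of the state.
- env.sense(): the state, without advancing time (a new reading comes with each control period).
- env.camera(name): name is "scene" or "top" or "wrist"; returns a dict with "img" (480x640x3 uint8, blue, green, red), "K" (3x3 intrinsics, pixels), "R" (3x3) and "t" (3): a world point X has camera coordinates R X + t. Camera axes: x right, y down, z forward; pixel columns grow to the right and rows downward; lengths in m; the calibration is good to about 2 mm. A picture is of the moment at which its call begins. There is no depth.
- env.finish_job(): hands the job in; it is judged then, once.
The state is a dict: "time": time; "joint_pos": joint angles; "qd": joint speeds; "joint_torque": joint torques, N m; "eef_pos": TCP position; "orientation": TCP orientation; "wrist_force": force on the tool from outside, world axes, zero at the start; "ft_torque": the same for the moment, N m; "opening": finger opening in m; "finger_force": force on a finger pad.
Only numpy, scipy, OpenCV 4.12 (cv2) and the standard library are available. Lean on these libraries where they do the work, as an engineer would, in place of code of your own. Each camera call takes 0.05 s, during which the arm holds its last target. There are 200 camera calls.

## Task

The carton of gloves stands on end on the bench: tip it over onto its back towards the steel holder, so that its dispensing slot faces up, then slide it in between the holder's side walls until its end is pressed up against the end stop, and leave it there. The cardboard dents easily, so push it only gently, and do not disturb the other things on the bench.

Things in the scene. Friction and masses are not known exactly. Their poses are not given: they have to be found in the camera images.
- carton: closed white glove carton, pale blue band near its top, 95 mm (its x) by 130 mm (y) by 240 mm (z), 0.4 to 0.72 kg evenly filled, too thick to grip. Starts upright; origin at the centre of its foot end. Its +x points roughly to the holder; tipped over along +x it lies on its back, slot up, 95 mm high, x axis straight down, z axis level towards the holder. The board dents if pushed with over 20 N.
- carton_slot (a point): centre of the dark oval dispensing slot, in the carton's face at x = -47.5 mm, 112 mm above the foot. The smooth board slips on bench and steel (friction 0.3 to 0.46, sliding takes 1 to 4 N): pushed near mid-height the carton slides, pushed in its top fifth it tips, overbalances at about 0.38 rad and falls by itself, which may shift its tipping edge by up to 20 mm.
- carton_top (a point): centre of the carton's top end face (240 mm along the carton's z from its origin): the end that goes into the holder first and meets the end stop
- holder: open-topped steel sheet channel fixed to the bench, 262 mm long; origin on the bench at the middle of its mouth, x level into the channel, y left, z up. Floor 3 mm thick, with a lead-in ramp from 24 mm before the mouth; walls 58 mm high, inner faces at y = +-68 mm (3 mm play each side of the lying carton), flaring outwards at the mouth to y = +-88 mm at 47 mm before it.
- stop_slot (a point): middle of the black lengthwise slot in the holder's floor (x = 200 mm), in which the end stop is clamped by a thumbscrew: a steel plate across the channel, 118 mm wide, 90 mm high. Its near face is 164 to 196 mm inside the mouth, set differently each time and not measured: find it by feel. The carton's foot end then still sticks out of the mouth by 44 to 76 mm.
- reagent_bottle: bystander: amber glass bottle with blue cap, 72 mm wide, 150 mm tall; origin at the centre of its base
- wash_bottle: bystander: white squeeze bottle with a thin bent spout, 64 mm wide, 185 mm tall; origin at the centre of its base
- tube_rack: bystander: blue rack of capped tubes, 55 by 150 mm (its y), 77 mm tall; origin at the centre of its underside

How it is judged:
On the way, in this order (a step that is already met when the one before it is completed fails the run):
1. the carton is tipped over and lies on its back, slot up (angle between carton's own x axis and vertical above 3 rad), for 0.2 s.
2. the carton's end is pressed against the plate of the end stop (contact force between carton and end_stop_plate above 1.5 N), for 0.2 s.
At the end, for the whole second after the job is handed in: the carton lies still on its back, slot up (within 3 degrees), between the holder's side walls and in line with them (within 6 mm and 0.06 rad), its end no more than about 4 mm from the end stop's plate (6 mm from the plate's centre, seen from above) (angle between carton's own x axis and vertical above 3.09 rad and angle between the z axis of carton and the x axis of holder, either way round below 0.06 rad and y of carton_top in the frame of holder between -0.006 and 0.006 m and horizontal distance between carton_top and end_stop_plate below 0.006 m and linear speed of carton below 0.01 m/s); the robot touches nothing.
It fails at once if the carton is pushed with more than 20 N (contact force between any of the fingers, the arm and carton above 20 N).
It fails at once if the reagent bottle, the wash bottle or the tube rack is moved by more than 15 mm (distance of any of reagent_bottle, wash_bottle, tube_rack from where it was at the start of the episode above 0.015 m).
It also fails if it takes over 72 s, if anything falls off the work surface, if the arm or the gripper's body presses on something with over 40 N, if the wrist force passes 120 N, or if a joint passes its speed limit or range.

## Working session

There is one attempt and no reset: what is moved stays moved. The work goes in short steps, Python scripts to look and compute and a tool call to move; the robot and the scene stay as the last step left them, time stands still between calls to the robot, and variables do not carry over. Pictures are saved under pics/ and viewed, at most 10 in all, crops included, and the job is handed in when it is done.

Besides the shell and the picture viewer there is one more tool, called by a JSON object that holds its "fn" and its "kwargs", one argument or row to a line. jog_arm: Moves the arm, as the interface text tells. Its arguments: {"type":"object","properties":{"plan":{"type":"array","items":{"type":"object","properties":{"grip":{"type":"number"},"dx":{"type":"number"},"dy":{"type":"number"},"dz":{"type":"number"},"ax":{"type":"number"},"ay":{"type":"number"},"az":{"type":"number"}}}},"force":{"type":"number"}},"required":["plan"]}

```bash
ls; mkdir -p pics
cat > h.py <<'E'
import numpy as np, cv2
from bench import env
def ray(c,u,v):
    d=c["R"].T@np.linalg.inv(c["K"])@np.array([u,v,1.]); o=-c["R"].T@c["t"]; return o,d
def onz(c,u,v,z):
    o,d=ray(c,u,v); return o+d*(z-o[2])/d[2]
def proj(c,X):
    p=c["K"]@(c["R"]@np.array(X)+c["t"]); return p[:2]/p[2]
E
python3 - <<'E'
from h import *
import pickle
cs={n:env.camera(n) for n in("scene","top")}
pickle.dump(cs,open("c0.pkl","wb"))
for n,c in cs.items():
    cv2.imwrite(f"pics/{n}0.png",c["img"]); print(n,c["K"].tolist(),(-c["R"].T@c["t"]).round(3),c["R"].round(2).tolist())
s=env.sense(); print({k:np.round(v,3) for k,v in s.items()})
E
```

```text
pics
scene [[605.0774032245317, 0.0, 320.23323451629955], [0.0, 605.0774032245317, 232.94470521040012], [0.0, 0.0, 1.0]] [1.217 0.642 1.272] [[-0.71, 0.71, 0.0], [0.53, 0.53, -0.66], [-0.46, -0.46, -0.75]]
top [[451.3882830821568, 0.0, 328.84050137290683], [0.0, 451.3882830821568, 236.1860858020949], [0.0, 0.0, 1.0]] [ 0.374 -0.063  1.069] [[-0.0, -1.0, -0.01], [-0.99, 0.0, -0.15], [0.15, 0.01, -0.99]]
{'time': np.float64(0.1), 'joint_pos': array([-1.186,  0.469, -0.049,  1.534,  0.024,  1.141, -0.082]), 'qd': array([ 0.   , -0.   ,  0.001, -0.004,  0.002, -0.001, -0.002]), 'joint_torque': array([ 0.0000e+00, -5.1151e+01, -4.7000e-02, -2.3839e+01,  1.1000e-02,
        4.0000e-03, -0.0000e+00]), 'eef_pos': array([0.271, 0.618, 0.23 ]), 'orientation': array([-6.450e-01, -3.074e+00,  3.000e-03]), 'wrist_force': array([ 0.155, -0.657, -0.621]), 'ft_torque': array([-0.033, -0.016,  0.03 ]), 'finger_force': np.float64(0.0), 'opening': np.float64(0.085)}
```

View pics/top0.png

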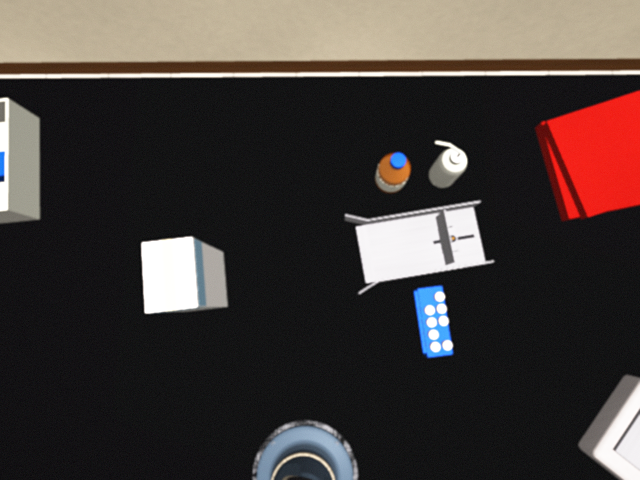

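View pics/scene0.png

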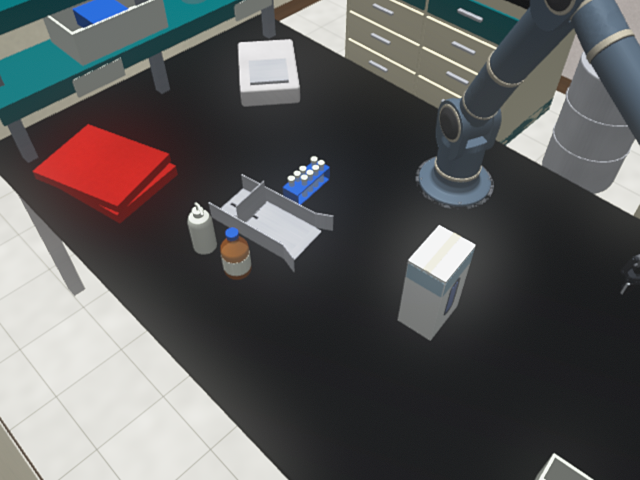

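The top view shows the carton's top face at about (141–200, 237–314). The holder's mouth is near (361,255), with its far end near (480,235). The rack is at (434,322), the reagent bottle at (393,172) and the wash bottle at (448,167). In the scene view, the slot faces right, away from the holder.

Run:
```python
from h import *
import pickle
cs=pickle.load(open("c0.pkl","rb")); c=cs["top"]; im=c["img"]; g=im.min(2)
def cont(m,roi):
    z=np.zeros_like(m); y0,y1,x0,x1=roi; z[y0:y1,x0:x1]=m[y0:y1,x0:x1]
    k=max(cv2.findContours(z,0,2)[0],key=cv2.contourArea); return k
k=cont((g>225).astype(np.uint8)*255,(220,330,130,240))
r=cv2.boxPoints(cv2.minAreaRect(k)); q=cv2.approxPolyDP(k,4,True)[:,0]
print("top face",q.tolist()); print(np.array([onz(c,*p,.24) for p in r]).round(3).tolist(), onz(c,*r.mean(0),.24))
print("quad",np.array([onz(c,*p,.24) for p in q]).round(3).tolist())
print(np.unique(g[260:262,140:240]))
k=cont(((g>190)).astype(np.uint8)*255,(195,300,350,500))
q=cv2.approxPolyDP(k,3,True)[:,0]; print("holder",q.tolist())
cv2.imwrite("pics/hcrop.png",cv2.resize(im[190:370,335:505],None,fx=4,fy=3.3,interpolation=cv2.INTER_CUBIC)) 
cv2.imwrite("pics/hcrop.png",cv2.resize(im[190:305,340:500],None,fx=5,fy=5,interpolation=cv2.INTER_CUBIC)) 
for n,p in dict(rackTL=(415,290,.077),rackBR=(452,356,.077)).items(): print(n,onz(c,*p).round(3))
print("bottle caps",onz(c,398,159,.15),onz(c,457,157,.17))
```

```text
top face [[191, 237], [142, 243], [145, 312], [197, 306]]
[[0.495, 0.297, 0.24], [0.501, 0.199, 0.24], [0.368, 0.184, 0.24], [0.362, 0.279, 0.24]] [0.43066058 0.23976471 0.24      ]
quad [[0.5, 0.202, 0.24], [0.489, 0.293, 0.24], [0.363, 0.28, 0.24], [0.373, 0.185, 0.24]]
[ 14  15  16  17  18  19  20  21  23  31  34  70  79  87  96  97  99 100
 104 105 118 119 123 124 126 133 152 153 154 157 161 162 163 164 165 166
 173 183 220 232 235 243 252 253 254 255]
holder [[473, 209], [444, 210], [449, 235], [456, 237], [451, 242], [455, 261], [444, 264], [440, 244], [432, 242], [438, 239], [437, 213], [356, 227], [366, 282], [373, 281], [371, 285], [379, 280], [489, 262], [483, 258]]
rackTL [ 0.407 -0.241  0.077]
rackBR [ 0.267 -0.316  0.077]
bottle caps [ 0.67959481 -0.20050537  0.15      ] [ 0.67670121 -0.31926454  0.17      ]
```

View pics/hcrop.png

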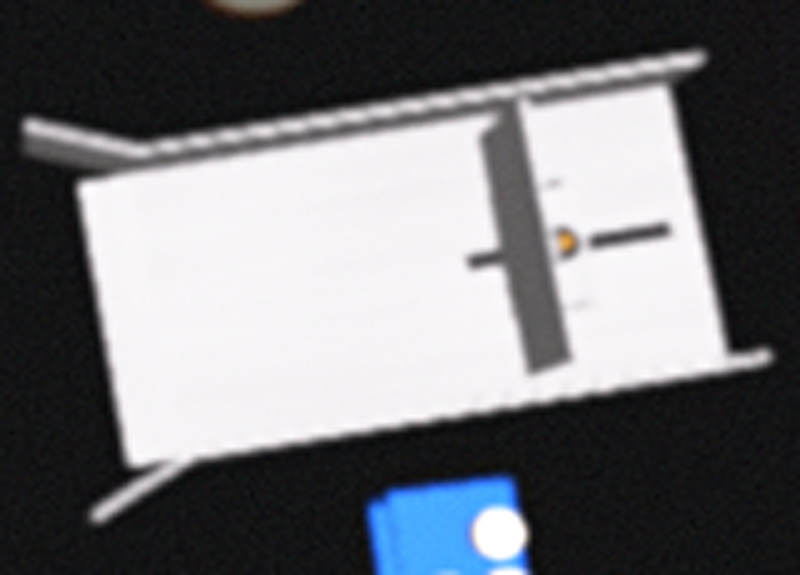

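The crop shows the floor slot running from (470,262) to (670,230). The left wall's top goes from (145,150) to (705,55) and the right wall's from (190,460) to (770,355). The stop plate is at about (480–570, 100–370).

Run:
```python
from h import *
import pickle
c=pickle.load(open("c0.pkl","rb"))["top"]
f=lambda u,v,z: onz(c,340+(u-2)/5,190+(v-2)/5,z)[:2]
L=[f(145,150,.058),f(705,55,.058)]; R=[f(190,460,.058),f(770,355,.058)]
S=[f(470,262,.003),f(670,230,.003)]; M=[f(78,183,.0),f(128,466,.0)]; E=[f(672,85,.003),f(728,352,.003)]
for n,a in zip("LRSME",(L,R,S,M,E)):
    d=a[1]-a[0]; print(n,np.round(a,4).tolist(),np.degrees(np.arctan2(d[1],d[0])).round(2),np.linalg.norm(d).round(3))
d=(L[1]-L[0])/np.linalg.norm(L[1]-L[0])+(R[1]-R[0])/np.linalg.norm(R[1]-R[0]); d/=np.linalg.norm(d); n=np.array([-d[1],d[0]])
print("yaw",np.degrees(np.arctan2(d[1],d[0])))
for nm,a in zip("LRSME",(L,R,S,M,E)): print(nm,[(round(p@d,4),round(p@n,4)) for p in a])
cc=np.array([.431,.240]); print("carton",cc@d,cc@n)
s=pickle.load(open("c0.pkl","rb"))["scene"]
for X in [(.431,.240,.24),(.431,.24,0)]: print(proj(s,X))
```

```text
L [[0.5671, -0.1439], [0.6105, -0.4004]] -80.39 0.26
R [[0.4264, -0.1619], [0.4728, -0.4223]] -79.89 0.264
S [[0.5229, -0.302], [0.538, -0.3977]] -81.0 0.097
M [[0.5621, -0.1161], [0.4266, -0.1383]] -170.69 0.137
E [[0.6086, -0.4021], [0.4796, -0.4221]] -171.19 0.131
yaw -80.13948344363473
L [(np.float64(0.2389), np.float64(0.5341)), (np.float64(0.499), np.float64(0.5329))]
R [(np.float64(0.2326), np.float64(0.3924)), (np.float64(0.497), np.float64(0.3935))]
S [(np.float64(0.3871), np.float64(0.4634)), (np.float64(0.4839), np.float64(0.462))]
M [(np.float64(0.2107), np.float64(0.5339)), (np.float64(0.2093), np.float64(0.3966))]
E [(np.float64(0.5004), np.float64(0.5308)), (np.float64(0.498), np.float64(0.4003))]
carton -0.1626457788458763 0.46573313240912795
[443.49637131 252.58901347]
[428.71372728 313.29267446]
```

{"fn": "jog_arm", "kwargs": {
  "plan": [
    {"grip":1,"dx":0.02,"dy":-0.03,"dz":-0.004,"az":-7},
    {"grip":1,"dx":0.02,"dy":-0.03,"dz":-0.004,"az":-7.5},
    {"grip":1,"dx":0.02,"dy":-0.03,"dz":-0.004,"az":-7.5},
    {"grip":1,"dx":0.02,"dy":-0.03,"dz":-0.004,"az":-7.5},
    {"grip":1,"dx":0.02,"dy":-0.03,"dz":-0.004,"az":-7.5},
    {"grip":1,"dx":0.02,"dy":-0.03,"az":-7.5},
    {"grip":1,"dx":0.02,"dy":-0.03,"az":-7.5},
    {"grip":1,"dx":0.01,"dy":-0.03,"az":-7.5},
    {"grip":1,"dy":-0.02},
    {"grip":1}
  ]
}}

```text
invalid input
```

Run:
```python
from h import *
s=env.sense(); print(s["eef_pos"],s["orientation"],s["wrist_force"])
c=env.camera("top"); cv2.imwrite("pics/t1.png",c["img"][130:430,0:400])
```

```text
[0.2711839  0.61756632 0.23034795] [-6.45213404e-01 -3.07428690e+00  2.74076685e-03] [ 0.15523289 -0.657014   -0.62105461]
```

View pics/t1.png

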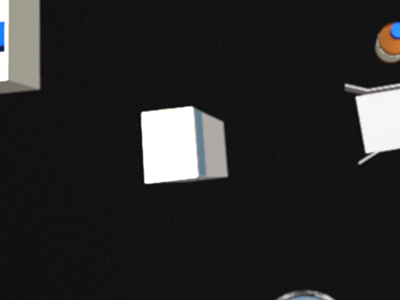

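The carton is unmoved because the call was refused. I'll give every field in each row.

{"fn": "jog_arm", "kwargs": {
  "plan": [
    {"grip":1,"dx":0.02,"dy":-0.03,"dz":-0.004,"ax":0,"ay":0,"az":-7},
    {"grip":1,"dx":0.02,"dy":-0.03,"dz":-0.004,"ax":0,"ay":0,"az":-7.5},
    {"grip":1,"dx":0.02,"dy":-0.03,"dz":-0.004,"ax":0,"ay":0,"az":-7.5},
    {"grip":1,"dx":0.02,"dy":-0.03,"dz":-0.004,"ax":0,"ay":0,"az":-7.5},
    {"grip":1,"dx":0.02,"dy":-0.03,"dz":-0.004,"ax":0,"ay":0,"az":-7.5},
    {"grip":1,"dx":0.02,"dy":-0.03,"dz":0,"ax":0,"ay":0,"az":-7.5},
    {"grip":1,"dx":0.02,"dy":-0.03,"dz":0,"ax":0,"ay":0,"az":-7.5},
    {"grip":1,"dx":0.01,"dy":-0.03,"dz":0,"ax":0,"ay":0,"az":-7.5},
    {"grip":1,"dx":0,"dy":-0.02,"dz":0,"ax":0,"ay":0,"az":0},
    {"grip":1,"dx":0,"dy":0,"dz":0,"ax":0,"ay":0,"az":0}
  ],
  "force": 20
}}

```text
time: 1.15
eef_pos: [0.4215, 0.355, 0.2112]
orientation: [2.087, 2.348, -0.002]
wrist_force: [-0.0, -0.2, -0.1]
opening: 0.0854
finger_force: 0.0
```

{"fn": "jog_arm", "kwargs": {
  "plan": [
    {"grip":1,"dx":0.002,"dy":-0.02,"dz":0,"ax":0,"ay":0,"az":0},
    {"grip":1,"dx":0.001,"dy":-0.015,"dz":0,"ax":0,"ay":0,"az":0},
    {"grip":1,"dx":0,"dy":-0.005,"dz":0,"ax":0,"ay":0,"az":0},
    {"grip":1,"dx":0.001,"dy":-0.005,"dz":0,"ax":0,"ay":0,"az":0},
    {"grip":1,"dx":0,"dy":-0.005,"dz":0,"ax":0,"ay":0,"az":0},
    {"grip":1,"dx":0.001,"dy":-0.005,"dz":0,"ax":0,"ay":0,"az":0},
    {"grip":1,"dx":0,"dy":-0.005,"dz":0,"ax":0,"ay":0,"az":0},
    {"grip":1,"dx":0.001,"dy":-0.005,"dz":0,"ax":0,"ay":0,"az":0},
    {"grip":1,"dx":0,"dy":-0.005,"dz":0,"ax":0,"ay":0,"az":0},
    {"grip":1,"dx":0.001,"dy":-0.005,"dz":0,"ax":0,"ay":0,"az":0}
  ]
}}

```text
time: 2.15
eef_pos: [0.4284, 0.2831, 0.2115]
orientation: [-2.085, -2.349, -0.001]
wrist_force: [-2.0, 2.0, 1.1]
opening: 0.0856
finger_force: 0.7
```

{"fn": "jog_arm", "kwargs": {
  "plan": [
    {"grip":1,"dx":0.001,"dy":-0.006,"dz":0,"ax":0,"ay":0,"az":0},
    {"grip":1,"dx":0,"dy":-0.006,"dz":0,"ax":0,"ay":0,"az":0},
    {"grip":1,"dx":0.001,"dy":-0.006,"dz":0,"ax":0,"ay":0,"az":0},
    {"grip":1,"dx":0.001,"dy":-0.006,"dz":0,"ax":0,"ay":0,"az":0},
    {"grip":1,"dx":0,"dy":-0.006,"dz":0,"ax":0,"ay":0,"az":0},
    {"grip":1,"dx":0.001,"dy":-0.006,"dz":0,"ax":0,"ay":0,"az":0},
    {"grip":1,"dx":0,"dy":-0.006,"dz":0,"ax":0,"ay":0,"az":0},
    {"grip":1,"dx":0.001,"dy":-0.006,"dz":0,"ax":0,"ay":0,"az":0},
    {"grip":1,"dx":0,"dy":0,"dz":0,"ax":0,"ay":0,"az":0},
    {"grip":1,"dx":0,"dy":0,"dz":0,"ax":0,"ay":0,"az":0}
  ]
}}

```text
time: 3.15
eef_pos: [0.4334, 0.2349, 0.2113]
orientation: [-2.086, -2.349, -0.0]
wrist_force: [-0.0, 1.1, 0.5]
opening: 0.0855
finger_force: 0.4
```

Run:
```python
from h import *
s=env.sense(); print(s["eef_pos"],s["orientation"],s["wrist_force"])
c=env.camera("scene"); cv2.imwrite("pics/s2.png",c["img"][100:480,100:640])
```

```text
[0.43335947 0.23493008 0.21125294] [-2.08623657e+00 -2.34880608e+00 -4.04874664e-05] [-0.0256497   1.06191635  0.48595147]
```

View pics/s2.png

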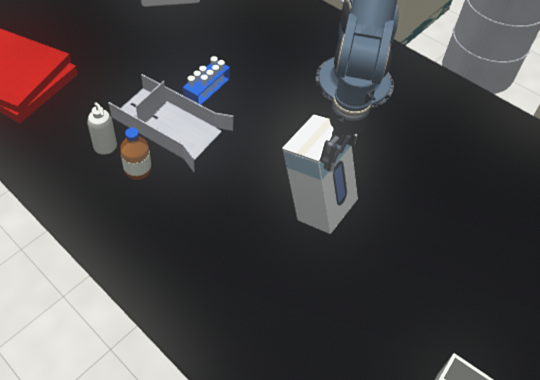

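The carton is tilting cleanly about its far edge, with both fingers at its top rim near (340,150). I'll continue until it falls.

{"fn": "jog_arm", "kwargs": {
  "plan": [
    {"grip":1,"dx":0.001,"dy":-0.006,"dz":0,"ax":0,"ay":0,"az":0},
    {"grip":1,"dx":0,"dy":-0.006,"dz":0,"ax":0,"ay":0,"az":0},
    {"grip":1,"dx":0.001,"dy":-0.006,"dz":0,"ax":0,"ay":0,"az":0},
    {"grip":1,"dx":0.001,"dy":-0.006,"dz":0,"ax":0,"ay":0,"az":0},
    {"grip":1,"dx":0,"dy":-0.004,"dz":0,"ax":0,"ay":0,"az":0},
    {"grip":1,"dx":0,"dy":0,"dz":0,"ax":0,"ay":0,"az":0},
    {"grip":1,"dx":0,"dy":0,"dz":0,"ax":0,"ay":0,"az":0},
    {"grip":1,"dx":0,"dy":0,"dz":0,"ax":0,"ay":0,"az":0},
    {"grip":1,"dx":0,"dy":0,"dz":0,"ax":0,"ay":0,"az":0},
    {"grip":1,"dx":0,"dy":0,"dz":0,"ax":0,"ay":0,"az":0}
  ]
}}

```text
time: 4.2
eef_pos: [0.4363, 0.2073, 0.2113]
orientation: [-2.085, -2.35, -0.0]
wrist_force: [-0.2, -0.1, 0.2]
opening: 0.0853
finger_force: 0.0
```

{"fn": "jog_arm", "kwargs": {
  "plan": [
    {"grip":1,"dx":0,"dy":0.03,"dz":0,"ax":0,"ay":0,"az":0},
    {"grip":1,"dx":0,"dy":0.03,"dz":0,"ax":0,"ay":0,"az":0},
    {"grip":1,"dx":0,"dy":0.03,"dz":0,"ax":0,"ay":0,"az":0},
    {"grip":1,"dx":0,"dy":0.03,"dz":0,"ax":0,"ay":0,"az":0},
    {"grip":1,"dx":0,"dy":0.03,"dz":0,"ax":0,"ay":0,"az":0},
    {"grip":1,"dx":0,"dy":0.02,"dz":0,"ax":0,"ay":0,"az":0},
    {"grip":1,"dx":0,"dy":0,"dz":0,"ax":0,"ay":0,"az":0},
    {"grip":1,"dx":0,"dy":0,"dz":0,"ax":0,"ay":0,"az":0},
    {"grip":1,"dx":0,"dy":0,"dz":0,"ax":0,"ay":0,"az":0},
    {"grip":1,"dx":0,"dy":0,"dz":0,"ax":0,"ay":0,"az":0}
  ]
}}

```text
time: 5.2
eef_pos: [0.4368, 0.3756, 0.2115]
orientation: [2.088, 2.347, -0.0]
wrist_force: [-0.1, 0.8, 0.4]
opening: 0.0854
finger_force: 0.0
```

Run:
```python
from h import *
s=env.sense(); print(s["time"],s["eef_pos"],s["orientation"],s["wrist_force"])
c=env.camera("top"); cv2.imwrite("pics/t3.png",cv2.resize(c["img"][180:340,120:440],None,fx=2.5,fy=2.5))
g=c["img"].min(2); z=np.zeros_like(g); z[190:340,120:345]=g[190:340,120:345]
import pickle; pickle.dump(c,open("c3.pkl","wb"))
for k in cv2.findContours((z>150).astype(np.uint8),0,2)[0]:
    if cv2.contourArea(k)>500:
        q=cv2.approxPolyDP(k,4,True)[:,0]; print(q.tolist()); print(np.array([onz(c,*p,.095)[:2] for p in q]).round(3).tolist())
```

```text
5.2 [0.43682955 0.37559325 0.2114712 ] [ 2.08818888e+00  2.34667010e+00 -2.63960380e-04] [-0.07765763  0.78614521  0.44373381]
[[327, 234], [218, 246], [223, 306], [334, 293]]
[[0.528, -0.05], [0.502, 0.188], [0.373, 0.173], [0.4, -0.065]]
```

View pics/t3.png

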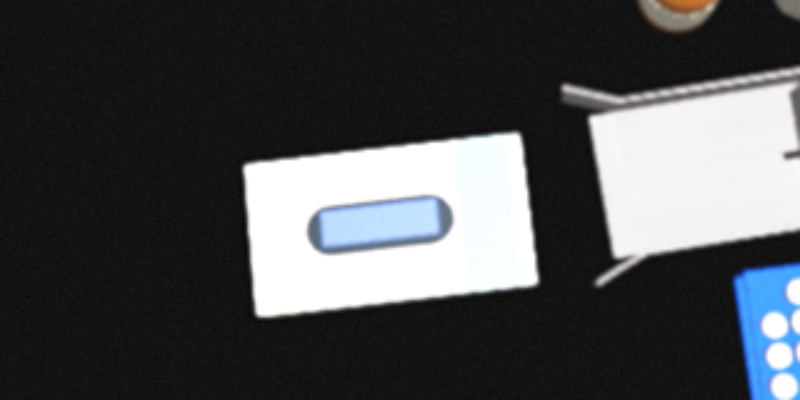

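The carton lies on its back with the slot up: foot at (0.4375, 0.1805), top at (0.464, −0.0575), heading −83.6°. The holder axis heads −80.2°. I'll bring the tool down behind the foot, turned to heading −77° so the push steers the carton towards the axis.

{"fn": "jog_arm", "kwargs": {
  "plan": [
    {"grip":1,"dx":-0.002,"dy":-0.01,"dz":-0.04,"ax":0,"ay":0,"az":2},
    {"grip":1,"dx":-0.002,"dy":-0.01,"dz":-0.04,"ax":0,"ay":0,"az":2.3},
    {"grip":1,"dx":-0.002,"dy":-0.02,"dz":-0.04,"ax":0,"ay":0,"az":2},
    {"grip":1,"dx":-0.002,"dy":-0.03,"dz":-0.035,"ax":0,"ay":0,"az":0},
    {"grip":1,"dx":-0.003,"dy":-0.03,"dz":-0.026,"ax":0,"ay":0,"az":0},
    {"grip":1,"dx":0,"dy":-0.03,"dz":0,"ax":0,"ay":0,"az":0},
    {"grip":1,"dx":0,"dy":-0.015,"dz":0,"ax":0,"ay":0,"az":0},
    {"grip":1,"dx":0.001,"dy":-0.007,"dz":0,"ax":0,"ay":0,"az":0},
    {"grip":1,"dx":0.001,"dy":-0.005,"dz":0,"ax":0,"ay":0,"az":0},
    {"grip":1,"dx":0.001,"dy":-0.005,"dz":0,"ax":0,"ay":0,"az":0}
  ]
}}

```text
time: 6.25
eef_pos: [0.4293, 0.2164, 0.0311]
orientation: [1.952, 2.461, 0.004]
wrist_force: [-0.3, -0.1, -0.4]
opening: 0.0853
finger_force: 0.0
```

{"fn": "jog_arm", "kwargs": {
  "plan": [
    {"grip":1,"dx":0.001,"dy":-0.005,"dz":0,"ax":0,"ay":0,"az":0},
    {"grip":1,"dx":0.001,"dy":-0.005,"dz":0,"ax":0,"ay":0,"az":0},
    {"grip":1,"dx":0.002,"dy":-0.005,"dz":0,"ax":0,"ay":0,"az":0},
    {"grip":1,"dx":0.001,"dy":-0.005,"dz":0,"ax":0,"ay":0,"az":0},
    {"grip":1,"dx":0.001,"dy":-0.005,"dz":0,"ax":0,"ay":0,"az":0},
    {"grip":1,"dx":0.001,"dy":-0.005,"dz":0,"ax":0,"ay":0,"az":0},
    {"grip":1,"dx":0.001,"dy":-0.005,"dz":0,"ax":0,"ay":0,"az":0},
    {"grip":1,"dx":0.001,"dy":-0.005,"dz":0,"ax":0,"ay":0,"az":0},
    {"grip":1,"dx":0,"dy":0,"dz":0,"ax":0,"ay":0,"az":0},
    {"grip":1,"dx":0,"dy":0,"dz":0,"ax":0,"ay":0,"az":0}
  ]
}}

```text
time: 7.25
eef_pos: [0.4377, 0.1741, 0.0303]
orientation: [1.954, 2.459, -0.001]
wrist_force: [-0.0, -0.2, -0.4]
opening: 0.0852
finger_force: 0.0
```

```bash
cat >> h.py <<'E'
D=np.array([.1699,-.9855]); N=np.array([.9855,.1699])
def look(fn,view=True):
    s=env.sense(); p=s["eef_pos"]; o=s["orientation"]
    print("t",round(s["time"],2),"tcp",p.round(4),"d,n",(p[:2]@D-.237).round(4),(p[:2]@N-.463).round(4),"tooly",np.degrees(2*np.arctan2(o[1],o[0])).round(1)-90,s["wrist_force"].round(1))
    c=env.camera("top"); im=c["img"]; cv2.imwrite(fn,cv2.resize(im[150:350,180:500],None,fx=2.5,fy=2.5))
    # band (pale blue) and slot
    b=im.astype(int); m=((b[:,:,0]-b[:,:,2]>30)&(im[:,:,1]>120)).astype(np.uint8); m[:,420:]=0; m[:200]=0; m[340:]=0
    for k in cv2.findContours(m,0,2)[0]:
        if cv2.contourArea(k)>60:
            r=cv2.minAreaRect(k); q=cv2.boxPoints(r); w=np.array([onz(c,*x,.095)[:2] for x in q]); e=w-np.roll(w,1,0); e=e[np.argmax((e**2).sum(1))]
            cw=w.mean(0); print("slot?",cw.round(4),"d,n",(cw@D-.237).round(4),(cw@N-.463).round(4),"dir",np.degrees(np.arctan2(e[1],e[0])).round(1),"size",np.sort(np.linalg.norm(w-np.roll(w,1,0),axis=1)).round(3)[[0,2]])
    g=im.min(2); z=np.zeros_like(g); z[190:340,120:470]=g[190:340,120:470]
    for k in cv2.findContours((z>245).astype(np.uint8),0,2)[0]:
        if cv2.contourArea(k)>500:
            w=np.array([onz(c,*p,.095)[:2] for p in cv2.approxPolyDP(k,3,True)[:,0]]); print("white dn",np.c_[w@D-.237,w@N-.463].round(4).tolist())
E
python3 -c "
from h import *
look('pics/t4.png')"
```

```text
t 7.25 tcp [0.4377 0.1741 0.0303] d,n -0.3343 -0.0021 tooly 13.099999999999994 [-0.  -0.2 -0.4]
slot? [ 0.3697 -0.2401] d,n 0.0624 -0.1395 dir -1.7 size [0.011 0.078]
slot? [0.4439 0.3315] d,n -0.4883 0.0308 dir 3.4 size [0.017 0.039]
slot? [0.4632 0.0487] d,n -0.2063 0.0018 dir -81.3 size [0.037 0.108]
slot? [0.4695 0.2374] d,n -0.3912 0.04 dir -162.3 size [0.021 0.05 ]
white dn [[-0.0784, 0.0615], [-0.315, 0.0647], [-0.3177, -0.0641], [-0.0808, -0.0642]]
```

View pics/t4.png

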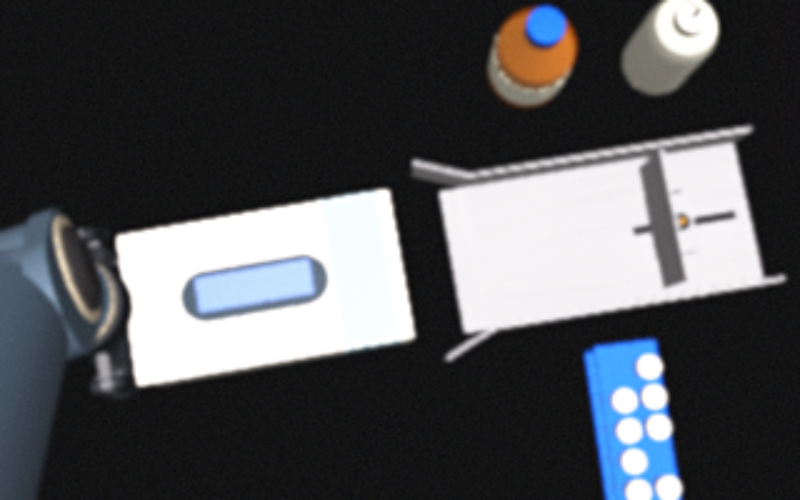

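The carton is already on the holder axis. In the holder frame (d into the channel from the mouth, n leftward) its corners sit at n ≈ ±64 mm, its foot at d −316 mm and its top at −78 mm. I'll square the tool and push along the axis.

{"fn": "jog_arm", "kwargs": {
  "plan": [
    {"grip":1,"dx":0.001,"dy":0.001,"dz":0,"ax":0,"ay":0,"az":-1.6},
    {"grip":1,"dx":0.001,"dy":0,"dz":0,"ax":0,"ay":0,"az":-1.7},
    {"grip":1,"dx":0.001,"dy":-0.004,"dz":0,"ax":0,"ay":0,"az":0},
    {"grip":1,"dx":0.001,"dy":-0.006,"dz":0,"ax":0,"ay":0,"az":0},
    {"grip":1,"dx":0.001,"dy":-0.006,"dz":0,"ax":0,"ay":0,"az":0},
    {"grip":1,"dx":0.001,"dy":-0.006,"dz":0,"ax":0,"ay":0,"az":0},
    {"grip":1,"dx":0.001,"dy":-0.006,"dz":0,"ax":0,"ay":0,"az":0},
    {"grip":1,"dx":0.0012,"dy":-0.006,"dz":0,"ax":0,"ay":0,"az":0},
    {"grip":1,"dx":0.001,"dy":-0.006,"dz":0,"ax":0,"ay":0,"az":0},
    {"grip":1,"dx":0.001,"dy":-0.006,"dz":0,"ax":0,"ay":0,"az":0}
  ]
}}

```text
time: 8.3
eef_pos: [0.4476, 0.1295, 0.0303]
orientation: [-2.024, -2.403, -0.0]
wrist_force: [-0.7, 3.2, -0.5]
opening: 0.0852
finger_force: 0.0
```

{"fn": "jog_arm", "kwargs": {
  "plan": [
    {"grip":1,"dx":0.001,"dy":-0.006,"dz":0,"ax":0,"ay":0,"az":0},
    {"grip":1,"dx":0.001,"dy":-0.006,"dz":0,"ax":0,"ay":0,"az":0},
    {"grip":1,"dx":0.001,"dy":-0.006,"dz":0,"ax":0,"ay":0,"az":0},
    {"grip":1,"dx":0,"dy":0,"dz":0,"ax":0,"ay":0,"az":0},
    {"grip":1,"dx":0,"dy":0,"dz":0,"ax":0,"ay":0,"az":0},
    {"grip":1,"dx":0,"dy":0,"dz":0,"ax":0,"ay":0,"az":0},
    {"grip":1,"dx":0,"dy":0,"dz":0,"ax":0,"ay":0,"az":0},
    {"grip":1,"dx":0,"dy":0,"dz":0,"ax":0,"ay":0,"az":0},
    {"grip":1,"dx":0,"dy":0,"dz":0,"ax":0,"ay":0,"az":0},
    {"grip":1,"dx":0,"dy":0,"dz":0,"ax":0,"ay":0,"az":0}
  ]
}}

```text
time: 9.3
eef_pos: [0.4506, 0.1121, 0.0303]
orientation: [2.024, 2.403, 0.0]
wrist_force: [-1.0, 0.4, -0.9]
opening: 0.0854
finger_force: 0.0
```

```bash
python3 -c "
from h import *
look('pics/t5.png')"
```

```text
t 9.3 tcp [0.4506 0.1121 0.0303] d,n -0.2709 0.0001 tooly 9.799999999999997 [-1.   0.4 -0.9]
slot? [ 0.3697 -0.2411] d,n 0.0634 -0.1396 dir -1.7 size [0.008 0.078]
slot? [0.4697 0.2444] d,n -0.398 0.0414 dir -6.9 size [0.017 0.045]
slot? [ 0.4733 -0.0145] d,n -0.1423 0.001 dir -80.6 size [0.038 0.114]
slot? [0.4819 0.1469] d,n -0.2999 0.0369 dir -169.7 size [0.021 0.05 ]
white dn [[-0.0182, 0.0622], [-0.2555, 0.0633], [-0.243, 0.0144], [-0.257, -0.0205], [-0.257, -0.0639], [-0.0175, -0.0644]]
```

{"fn": "jog_arm", "kwargs": {
  "plan": [
    {"grip":1,"dx":0.001,"dy":-0.006,"dz":0,"ax":0,"ay":0,"az":0},
    {"grip":1,"dx":0.001,"dy":-0.006,"dz":0,"ax":0,"ay":0,"az":0},
    {"grip":1,"dx":0.001,"dy":-0.006,"dz":0,"ax":0,"ay":0,"az":0},
    {"grip":1,"dx":0.001,"dy":-0.006,"dz":0,"ax":0,"ay":0,"az":0},
    {"grip":1,"dx":0.001,"dy":-0.006,"dz":0,"ax":0,"ay":0,"az":0},
    {"grip":1,"dx":0.001,"dy":-0.006,"dz":0,"ax":0,"ay":0,"az":0},
    {"grip":1,"dx":0.001,"dy":-0.006,"dz":0,"ax":0,"ay":0,"az":0},
    {"grip":1,"dx":0.001,"dy":-0.006,"dz":0,"ax":0,"ay":0,"az":0},
    {"grip":1,"dx":0.001,"dy":-0.006,"dz":0,"ax":0,"ay":0,"az":0},
    {"grip":1,"dx":0.001,"dy":-0.006,"dz":0,"ax":0,"ay":0,"az":0}
  ]
}}

```text
time: 10.35
eef_pos: [0.4606, 0.0516, 0.0303]
orientation: [-2.024, -2.403, 0.0]
wrist_force: [-0.2, 3.1, -1.1]
opening: 0.0856
finger_force: 0.0
```

```bash
python3 -c "
from h import *
look('pics/t6.png')"
```

```text
t 10.35 tcp [0.4606 0.0516 0.0303] d,n -0.2096 -0.0003 tooly -350.2 [-0.2  3.1 -1.1]
slot? [ 0.3697 -0.2401] d,n 0.0624 -0.1395 dir -1.7 size [0.011 0.078]
slot? [ 0.4824 -0.072 ] d,n -0.084 0.0002 dir -80.1 size [0.038 0.117]
slot? [0.4885 0.1575] d,n -0.3092 0.0452 dir -9.4 size [0.018 0.049]
slot? [0.4908 0.0594] d,n -0.2122 0.0308 dir 4.2 size [0.02  0.053]
slot? [0.5298 0.1003] d,n -0.2458 0.0762 dir -90.2 size [0.011 0.059]
white dn [[0.0422, 0.0629], [-0.1759, 0.0628], [-0.1802, -0.0054], [-0.194, -0.0228], [-0.1979, -0.0612], [0.0412, -0.0659]]
```

View pics/t6.png

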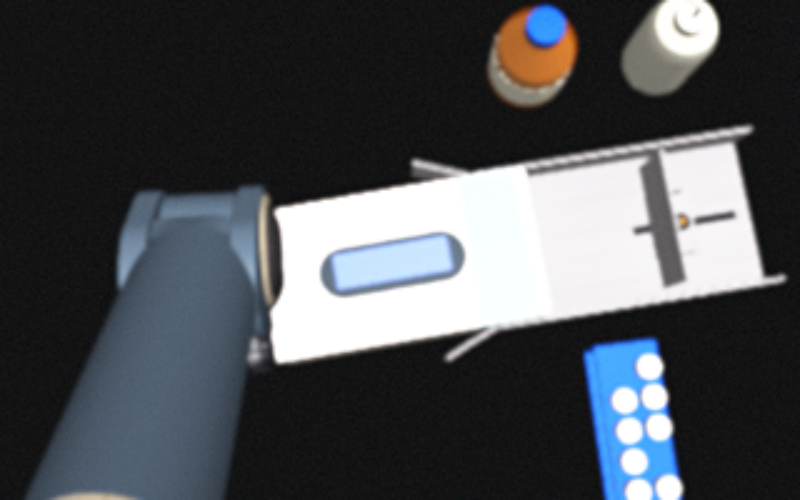

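The carton's end is in the channel, straight, with 3 N of push. I'll keep going and slow down near the stop.

{"fn": "jog_arm", "kwargs": {
  "plan": [
    {"grip":1,"dx":0.001,"dy":-0.006,"dz":0,"ax":0,"ay":0,"az":0},
    {"grip":1,"dx":0.0012,"dy":-0.006,"dz":0,"ax":0,"ay":0,"az":0},
    {"grip":1,"dx":0.001,"dy":-0.006,"dz":0,"ax":0,"ay":0,"az":0},
    {"grip":1,"dx":0.001,"dy":-0.006,"dz":0,"ax":0,"ay":0,"az":0},
    {"grip":1,"dx":0.0012,"dy":-0.006,"dz":0,"ax":0,"ay":0,"az":0},
    {"grip":1,"dx":0.001,"dy":-0.006,"dz":0,"ax":0,"ay":0,"az":0},
    {"grip":1,"dx":0.001,"dy":-0.006,"dz":0,"ax":0,"ay":0,"az":0},
    {"grip":1,"dx":0.0012,"dy":-0.006,"dz":0,"ax":0,"ay":0,"az":0},
    {"grip":1,"dx":0.001,"dy":-0.006,"dz":0,"ax":0,"ay":0,"az":0},
    {"grip":1,"dx":0.001,"dy":-0.006,"dz":0,"ax":0,"ay":0,"az":0}
  ]
}}

```text
time: 11.4
eef_pos: [0.4713, -0.0083, 0.0304]
orientation: [2.024, 2.403, 0.0]
wrist_force: [-0.6, 4.4, 2.4]
opening: 0.0858
finger_force: 0.0
```

{"fn": "jog_arm", "kwargs": {
  "plan": [
    {"grip":1,"dx":0.001,"dy":-0.006,"dz":0,"ax":0,"ay":0,"az":0},
    {"grip":1,"dx":0.001,"dy":-0.006,"dz":0,"ax":0,"ay":0,"az":0},
    {"grip":1,"dx":0.001,"dy":-0.006,"dz":0,"ax":0,"ay":0,"az":0},
    {"grip":1,"dx":0.001,"dy":-0.006,"dz":0,"ax":0,"ay":0,"az":0},
    {"grip":1,"dx":0.001,"dy":-0.005,"dz":0,"ax":0,"ay":0,"az":0},
    {"grip":1,"dx":0.0005,"dy":-0.003,"dz":0,"ax":0,"ay":0,"az":0},
    {"grip":1,"dx":0.0005,"dy":-0.003,"dz":0,"ax":0,"ay":0,"az":0},
    {"grip":1,"dx":0.0005,"dy":-0.003,"dz":0,"ax":0,"ay":0,"az":0},
    {"grip":1,"dx":0.0003,"dy":-0.002,"dz":0,"ax":0,"ay":0,"az":0},
    {"grip":1,"dx":0.0003,"dy":-0.002,"dz":0,"ax":0,"ay":0,"az":0}
  ]
}}

```text
time: 12.4
eef_pos: [0.4785, -0.0498, 0.0305]
orientation: [-2.023, -2.403, -0.001]
wrist_force: [-0.8, 5.9, 4.9]
opening: 0.0853
finger_force: 0.0
```

```bash
python3 -c "
from h import *
look('pics/t7.png')"
```

```text
t 12.4 tcp [ 0.4785 -0.0498  0.0305] d,n -0.1067 0.0001 tooly -350.2 [-0.8  5.9  4.9]
slot? [ 0.3697 -0.2401] d,n 0.0624 -0.1394 dir -1.7 size [0.011 0.082]
slot? [ 0.5002 -0.1717] d,n 0.0172 0.0008 dir -80.2 size [0.039 0.123]
slot? [ 0.5228 -0.053 ] d,n -0.096 0.0432 dir -97.9 size [0.084 0.086]
slot? [0.5361 0.0062] d,n -0.152 0.0664 dir -17.7 size [0.022 0.084]
white dn [[0.2185, 0.0502], [0.1653, 0.0527], [0.1657, 0.0232], [0.1759, 0.0191], [0.1638, 0.0145], [0.1658, 0.0029], [0.2069, -0.002]]
white dn [[0.204, -0.0149], [0.1659, -0.0172], [0.1648, -0.0325], [0.1749, -0.0365], [0.166, -0.0372], [0.1635, -0.0588], [0.1473, -0.0625], [0.1456, 0.0653], [-0.0354, 0.0652], [-0.042, 0.017], [0.0698, 0.022], [0.0822, 0.0064], [0.0808, -0.0112], [0.0607, -0.0232], [-0.0252, -0.0236], [-0.0498, -0.0017], [-0.0719, -0.0265], [-0.083, -0.0639], [0.1917, -0.0703]]
```

{"fn": "jog_arm", "kwargs": {
  "plan": [
    {"grip":1,"dx":0.0003,"dy":-0.002,"dz":0,"ax":0,"ay":0,"az":0},
    {"grip":1,"dx":0.0004,"dy":-0.002,"dz":0,"ax":0,"ay":0,"az":0},
    {"grip":1,"dx":0.0003,"dy":-0.002,"dz":0,"ax":0,"ay":0,"az":0},
    {"grip":1,"dx":0.0004,"dy":-0.002,"dz":0,"ax":0,"ay":0,"az":0},
    {"grip":1,"dx":0.0003,"dy":-0.002,"dz":0,"ax":0,"ay":0,"az":0},
    {"grip":1,"dx":0.0004,"dy":-0.002,"dz":0,"ax":0,"ay":0,"az":0},
    {"grip":1,"dx":0.0002,"dy":-0.001,"dz":0,"ax":0,"ay":0,"az":0},
    {"grip":1,"dx":0.0001,"dy":-0.001,"dz":0,"ax":0,"ay":0,"az":0},
    {"grip":1,"dx":0.0002,"dy":-0.001,"dz":0,"ax":0,"ay":0,"az":0},
    {"grip":1,"dx":0.0002,"dy":-0.001,"dz":0,"ax":0,"ay":0,"az":0}
  ]
}}

```text
time: 13.45
eef_pos: [0.481, -0.0656, 0.0304]
orientation: [-2.023, -2.403, -0.0]
wrist_force: [-1.3, 5.1, 5.0]
opening: 0.0854
finger_force: 0.0
```

Run:
```python
from h import *
import pickle
c=pickle.load(open("c0.pkl","rb"))["top"]
f=lambda u,v,z:(onz(c,340+(u-2)/5,190+(v-2)/5,z)[:2]@D-.237).round(4)
print("bottom",f(484,135,.003),f(503,257,.003),f(528,372,.003),"top",f(520,100,.09),f(570,358,.09))
```

```text
bottom 0.1687 0.1654 0.1656 top 0.1648 0.1623
```

{"fn": "jog_arm", "kwargs": {
  "plan": [
    {"grip":1,"dx":0.0001,"dy":-0.0005,"dz":0,"ax":0,"ay":0,"az":0},
    {"grip":1,"dx":0.0001,"dy":-0.0005,"dz":0,"ax":0,"ay":0,"az":0},
    {"grip":1,"dx":0.0001,"dy":-0.0005,"dz":0,"ax":0,"ay":0,"az":0},
    {"grip":1,"dx":0.0001,"dy":-0.0005,"dz":0,"ax":0,"ay":0,"az":0},
    {"grip":1,"dx":0.0001,"dy":-0.0005,"dz":0,"ax":0,"ay":0,"az":0},
    {"grip":1,"dx":0.0001,"dy":-0.0005,"dz":0,"ax":0,"ay":0,"az":0},
    {"grip":1,"dx":0.0001,"dy":-0.0005,"dz":0,"ax":0,"ay":0,"az":0},
    {"grip":1,"dx":0,"dy":-0.0005,"dz":0,"ax":0,"ay":0,"az":0},
    {"grip":1,"dx":0,"dy":0,"dz":0,"ax":0,"ay":0,"az":0},
    {"grip":1,"dx":0,"dy":0,"dz":0,"ax":0,"ay":0,"az":0}
  ]
}}

```text
time: 14.45
eef_pos: [0.4812, -0.0669, 0.0304]
orientation: [-2.02, -2.401, -0.003]
wrist_force: [-2.2, 12.3, 6.7]
opening: 0.0853
finger_force: 0.0
```

The plate shows at d ≈ 165 mm in the image, and the force stepped from about 5 to 12 N while the TCP stopped, so the carton is against the stop. I'll back off.

{"fn": "jog_arm", "kwargs": {
  "plan": [
    {"grip":1,"dx":0,"dy":0,"dz":0,"ax":0,"ay":0,"az":0},
    {"grip":1,"dx":-0.0003,"dy":0.002,"dz":0,"ax":0,"ay":0,"az":0},
    {"grip":1,"dx":-0.0003,"dy":0.002,"dz":0,"ax":0,"ay":0,"az":0},
    {"grip":1,"dx":-0.001,"dy":0.005,"dz":0,"ax":0,"ay":0,"az":0},
    {"grip":1,"dx":-0.002,"dy":0.01,"dz":0,"ax":0,"ay":0,"az":0},
    {"grip":1,"dx":-0.004,"dy":0.025,"dz":0,"ax":0,"ay":0,"az":0},
    {"grip":1,"dx":-0.006,"dy":0.035,"dz":0,"ax":0,"ay":0,"az":0},
    {"grip":1,"dx":-0.006,"dy":0.04,"dz":0.01,"ax":0,"ay":0,"az":0},
    {"grip":1,"dx":-0.004,"dy":0.035,"dz":0.03,"ax":0,"ay":0,"az":0},
    {"grip":1,"dx":0,"dy":0,"dz":0,"ax":0,"ay":0,"az":0}
  ]
}}

```text
time: 15.45
eef_pos: [0.4594, 0.0902, 0.0726]
orientation: [2.011, 2.411, 0.009]
wrist_force: [0.1, 0.7, -0.3]
opening: 0.0851
finger_force: 0.0
```

```bash
python3 -c "
from h import *
look('pics/t8.png')"
```

```text
t 15.45 tcp [0.4594 0.0902 0.0726] d,n -0.2478 0.0051 tooly 10.299999999999997 [ 0.1  0.7 -0.3]
slot? [ 0.3697 -0.2401] d,n 0.0624 -0.1395 dir -1.7 size [0.011 0.078]
slot? [0.4796 0.2266] d,n -0.3788 0.0482 dir 2.5 size [0.022 0.059]
slot? [ 0.5035 -0.1896] d,n 0.0354 0.001 dir -80.2 size [0.038 0.121]
slot? [0.5144 0.1442] d,n -0.2918 0.0684 dir -121.7 size [0.054 0.116]
white dn [[0.218, 0.048], [0.167, 0.0501], [0.1547, 0.0659], [-0.0733, 0.0651], [-0.0762, -0.0629], [0.1922, -0.0682], [0.204, -0.0149], [0.1659, -0.0172], [0.1632, 0.0012], [0.2069, -0.002]]
```

View pics/t8.png

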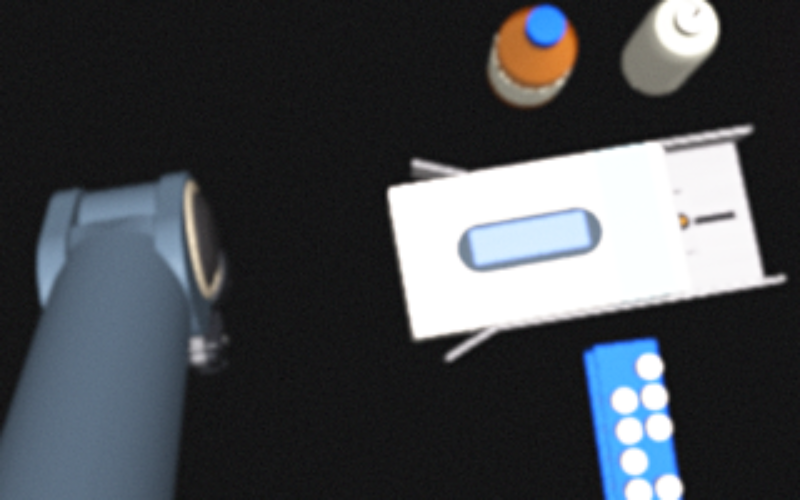

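The carton sits aligned and flush in the channel, its end at about 165 mm on the plate. The bottles and rack are untouched and the arm is clear.

```bash
python3 -c "
from h import *
print(env.finish_job())"
```

```text
the job is handed in; nothing more can be done
None
```

The job is handed in: the carton lies on its back, slot up, in line in the holder with its end at the stop plate; wrist-force readings peaked at about 14 N, the bystanders are unmoved in the last picture, and no verdict came back.

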